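Unstack the sample tins onto their colour-coded weighing pads

ROBOT

A 6-joint arm with a two-finger parallel gripper is mounted at the origin on a cart in front of the work surface, level with it; the furniture and walls round the work are solid. World frame = base frame: x ahead of the robot, y to its left, z up, the work surface at z = 0. Lengths are in m, angles in degrees, forces in N, time in s.
With the tool pointing down it reaches from about 0.35 to 0.875 m from the base axis. Payload 4.2 kg.
Tool frame: the origin (TCP) lies on the centre line of the jaws, within the pads' length; the fingertips stand 19 mm ahead of it and the grasp point (between the pads) is the TCP; z points along the fingers, y is the line along which they close (so a half turn about z gives the same grasp; the last joint's range is limited). The gripper opens to 87 mm and grips with 3 to 60 N. Pads are 19 mm wide; open, the fingers measure 117 mm over their backs; the gripper's body (75 mm by 190 mm) begins 51 mm behind the grasp point.
Start: joints at [84.145, 22.042, 0.453, 0, -68.411, -14.817], TCP at [0.221, 0.585, 0.242] pointing down, gripper open.
Joint ranges: [-179.83, 179.83], [-69.29, 118.12], [-61.27, 80.66], [-181.25, 117.63], [-171.15, -9.14], [-177.46, 177.46]. Speed limits (degrees/s): [159.86, 159.86, 180, 180, 180, 180].

INTERFACE

Orientations are given as a 3x3 rotation matrix whose columns are the frame's x, y, z axes.
In Python, from station import sense, capture, finish_job, search_frame, masks_of gives the robot as it stands.
- The arm moves only by the tool drive_tool, never from a script. Its argument "rows" is a list of rows, each a list of 7 numbers: the opening in per cent of the stroke, from 0 (shut) to 100 (fully open), then the shift along the world's x, y, z in mm, then the turn, a rotation vector about the world's x, y, z in rad. In form: [[fingers, dx, dy, dz, wx, wy, wz], ...]. A call has 1 to 5 rows; each row shifts and turns the commanded pose from where the row before left it; what a row does not reach is not made up. A row lasts 1/12 s, in which the tool goes at most 41.7 mm and 7.16 degrees, less where a joint would pass 70% of its speed; a pose out of reach is approached as far as the arm can. A call is refused whole if a number of a shift passes 41.7 or a number of a turn 0.125, either way. A call with a gripper value outside its range is refused whole. The fingers move at their own pace and stop on an object; the grip force is fixed at half the most. Time passes only in rows, so rows that do not move let the fingers close. It gives the time, the measured TCP pose, the force, the opening and the grip force at its end, in the units of the state.
- sense(): the state, without advancing time (a new reading comes with each control period).
- capture(name): name is "scene" or "top" or "wrist"; returns a dict with "frame" (384x512x3 uint8, red, green, blue), "z_map" (384x512 float32, m along the optical axis (not along the pixel's ray), 0 where there is no reading), "fx", "fy", "cx", "cy" (pixels), "R" (3x3) and "t" (3): a world point X has camera coordinates R X + t; the wrist camera has in their place "T_tool_cam" (4x4, takes a point from camera to tool coordinates, whose origin is the TCP and whose axes are the flange's). Camera axes: x right, y down, z forward; pixel columns grow to the right and rows downward; lengths in m; the calibration is good to about 2 mm. A picture is of the moment at which its call begins: read the wrist's pose just before it.
- finish_job(): hands the job in; it is judged then, once.
Trained networks look in a picture, given as the dict that the camera call returned (one of the last four; its "shot" number tells which), for a name from the list of things; names that differ only in an ending like _2 or _b are one class to them, and where a whole thing is asked for, a point or a joint stands for the part that bears it (a point fixed in the world has none). Each returns a list of dicts, best first, with "p" (0 to 1); they miss things now and then, are a little off and sometimes report something else, mostly with a low value. They report only what shows in the picture. A call takes as long as a camera call. They do not tell look-alikes from the thing itself.
- search_frame(label, picture): "xy" ([column, row] in pixels, amid what is visible of it).
- masks_of(label, picture): "region" (384x512 bool, what is visible of it) and "xy" ([column, row] in pixels, amid what is visible of it).
The state is a dict: "time_s": time; "joints": joint angles; "joint_velocities": joint speeds; "effort": joint torques, N m; "tcp_pos": TCP position; "ee_rot": TCP orientation; "wrist_force": force on the tool from outside, world axes, zero at the start; "moment": the same for the moment, N m; "gripper_width": opening from 0.0 (shut) to 1.0 (fully open); "gripper_force": force on a finger pad.
Only numpy, scipy, OpenCV 4.12 (cv2) and the standard library are available. Lean on these libraries where they do the work, as an engineer would, in place of code of your own. Each camera call takes 0.05 s, during which the arm holds its last target. There are 200 camera calls.

TASK

The oven-dried sample tins came back in two stacks and must be set out for weighing. Take the stacks apart and set every tin upright in the middle of the flat round pad that has the colour of its lid, resting flat on the pad; never tip a tin over on the way.

Things in the scene. Friction and masses are not known exactly. Their poses are not given: they have to be found in the camera images.
- tin_red: closed round sample tin, bare metal can with a red lid, 64 mm in diameter and 28 mm tall, flat on top, about 120 g; at the start it stands on the worktop at the bottom of a stack. Origin: centre of its underside; z axis up through the lid.
- tin_blue: closed round sample tin, bare metal can with a blue lid, 64 mm in diameter and 28 mm tall, flat on top, about 120 g; at the start it stands on the worktop at the bottom of a stack. Origin: centre of its underside; z axis up through the lid.
- tin_yellow: closed round sample tin, bare metal can with a yellow lid, 48 mm in diameter and 28 mm tall, flat on top, about 80 g; at the start it stands on top of the red or the blue tin. Origin: centre of its underside; z axis up through the lid.
- tin_green: closed round sample tin, bare metal can with a green lid, 48 mm in diameter and 28 mm tall, flat on top, about 80 g; at the start it stands on top of the red or the blue tin. Origin: centre of its underside; z axis up through the lid.
- tin_white: closed round sample tin, bare metal can with a white lid, 34 mm in diameter and 28 mm tall, flat on top, about 50 g; at the start it stands on top of the yellow or the green tin. Origin: centre of its underside; z axis up through the lid.
- pad_red: flat round red bench pad, fixed, 92 mm in diameter and 3 mm thick, with a thin dark circle just larger than its tin round the centre. Origin: centre of its underside, on the worktop; z axis up.
- pad_blue: flat round blue bench pad, fixed, 92 mm in diameter and 3 mm thick, with a thin dark circle just larger than its tin round the centre. Origin: centre of its underside, on the worktop; z axis up.
- pad_yellow: flat round yellow bench pad, fixed, 76 mm in diameter and 3 mm thick, with a thin dark circle just larger than its tin round the centre. Origin: centre of its underside, on the worktop; z axis up.
- pad_green: flat round green bench pad, fixed, 76 mm in diameter and 3 mm thick, with a thin dark circle just larger than its tin round the centre. Origin: centre of its underside, on the worktop; z axis up.
- pad_white: flat round white bench pad, fixed, 62 mm in diameter and 3 mm thick, with a thin dark circle just larger than its tin round the centre. Origin: centre of its underside, on the worktop; z axis up.
Things that resemble listed ones, but are neither listed nor needed, are in the scene too. Leave any pink look-alike of the tin_blue alone.

How it is judged (in metres and radians):
At the end, for the whole second after the job is handed in: Each of the five tins stands upright (within 0.1 rad) and at rest directly on the pad of its lid's colour, its centre within 12 mm of the pad's centre (horizontal distance between tin_red and pad_red below 0.012 m and z of tin_red in the frame of pad_red below 0.006 m and angle between each of tin_red, tin_blue, tin_yellow, tin_green, tin_white's own z axis and vertical below 0.1 rad and linear speed of each of tin_red, tin_blue, tin_yellow, tin_green, tin_white below 0.02 m/s and horizontal distance between tin_blue and pad_blue below 0.012 m and z of tin_blue in the frame of pad_blue below 0.006 m and horizontal distance between tin_yellow and pad_yellow below 0.012 m and z of tin_yellow in the frame of pad_yellow below 0.006 m and horizontal distance between tin_green and pad_green below 0.012 m and z of tin_green in the frame of pad_green below 0.006 m and horizontal distance between tin_white and pad_white below 0.012 m and z of tin_white in the frame of pad_white below 0.006 m); the robot touches nothing.
It fails at once if a tin is tipped over (more than 0.7 rad from upright) (angle between any of tin_red, tin_blue, tin_yellow, tin_green, tin_white's own z axis and vertical above 0.7 rad).
It also fails if it takes over 120 s, if anything falls off the work surface, if the arm or the gripper's body presses on something with over 40 N, if the wrist force passes 120 N, or if a joint passes its speed limit or range.

## Working session

There is one attempt and no reset: what is moved stays moved. The work goes in short steps, Python scripts to look and compute and a tool call to move; the robot and the scene stay as the last step left them, time stands still between calls to the robot, and variables do not carry over. Pictures are saved under pics/ and viewed, at most 14 in all, crops included, and the job is handed in when it is done.

Besides the shell and the picture viewer there is one more tool, called after ">>>" as name([rows], argument=value, ...), one row to a line, values as JSON. drive_tool: Moves the arm, as the interface text tells. Its arguments: {"type":"object","properties":{"rows":{"type":"array"}},"required":["rows"]}

```bash
mkdir -p pics
cat > h.py <<'E'
import numpy as np, cv2
from station import sense, capture, finish_job, search_frame, masks_of
def save(d,n): cv2.imwrite(f'pics/{n}.png', cv2.cvtColor(d['frame'],cv2.COLOR_RGB2BGR))
def cloud(d,s=None):
    z=d['z_map']; v,u=np.mgrid[:384,:512]
    P=np.stack([(u-d['cx'])/d['fx']*z,(v-d['cy'])/d['fy']*z,z],-1)
    if 'R' in d: W=(P-np.array(d['t']))@np.array(d['R'])
    else:
        T=np.array(d['T_tool_cam']); W=(P@T[:3,:3].T+T[:3,3])@np.array(s['ee_rot']).T+np.array(s['tcp_pos'])
    W[z<=0]=np.nan
    return W
E
python3 - <<'E'
from h import *
s=sense(); print({k:np.round(v,3).tolist() for k,v in s.items()})
for n in ['top','scene']:
    d=capture(n); save(d,n+'0'); W=cloud(d)
    for c in ['red','blue','yellow','green','white']:
        for k in ['tin_','pad_']:
            for m in masks_of(k+c,d)[:3]:
                r=m['region']; P=W[r]; P=P[~np.isnan(P[:,0])]
                if len(P)<5: continue
                zt=np.percentile(P[:,2],95); Q=P[abs(P[:,2]-zt)<.006]
                mid=(Q[:,:2].min(0)+Q[:,:2].max(0))/2
                print(n,k+c,round(m['p'],2),np.round(m['xy']),r.sum(),'ztop',round(zt,3),'mid',mid.round(3),'ext',np.ptp(Q[:,:2],axis=0).round(3))
E
```

```text
{'time_s': 0.0, 'joints': [84.144, 22.09, 0.382, -0.028, -68.412, -14.815], 'joint_velocities': [-0.041, 0.038, -0.001, -0.052, -0.004, 0.003], 'effort': [-0.0, -39.067, 18.741, 4.22, 0.011, -0.0], 'tcp_pos': [0.22, 0.584, 0.24], 'ee_rot': [[0.936, -0.353, -0.001], [-0.353, -0.936, -0.002], [0.0, 0.002, -1.0]], 'wrist_force': [0.545, 1.078, -0.299], 'moment': [-0.015, 0.012, 0.003], 'gripper_force': 0.0, 'gripper_width': 1.002}
top tin_red 0.53 [299. 221.] 128 ztop 0.031 mid [ 0.437 -0.101] ext [0.06 0.05]
top pad_red 0.87 [240. 174.] 683 ztop 0.006 mid [0.603 0.084] ext [0.089 0.09 ]
top tin_blue 0.8 [135. 210.] 378 ztop 0.031 mid [0.488 0.399] ext [0.06  0.059]
top tin_blue 0.73 [134. 244.] 387 ztop 0.03 mid [0.392 0.396] ext [0.061 0.062]
top tin_blue 0.72 [127. 172.] 402 ztop 0.03 mid [0.6   0.426] ext [0.062 0.061]
top pad_blue 0.96 [240. 220.] 681 ztop 0.006 mid [0.451 0.092] ext [0.085 0.088]
top pad_blue 0.67 [240. 172.] 686 ztop 0.006 mid [0.604 0.084] ext [0.092 0.09 ]
top tin_yellow 0.6 [181. 224.] 143 ztop 0.031 mid [0.444 0.283] ext [0.059 0.055]
top tin_yellow 0.41 [360
[... 956 characters left out ...]
[0.096 0.084]
scene tin_yellow 0.73 [304. 229.] 252 ztop 0.056 mid [ 0.431 -0.109] ext [0.041 0.043]
scene pad_yellow 0.72 [402. 228.] 422 ztop 0.004 mid [ 0.614 -0.287] ext [0.072 0.073]
scene pad_yellow 0.35 [306. 219.] 219 ztop 0.084 mid [ 0.433 -0.107] ext [0.031 0.03 ]
scene tin_green 0.63 [181. 185.] 278 ztop 0.057 mid [0.443 0.285] ext [0.044 0.045]
scene pad_green 0.56 [402. 228.] 475 ztop 0.004 mid [ 0.618 -0.288] ext [0.081 0.076]
scene pad_green 0.52 [215. 170.] 223 ztop 0.004 mid [0.597 0.279] ext [0.076 0.075]
scene tin_white 0.76 [307. 219.] 242 ztop 0.084 mid [ 0.434 -0.106] ext [0.032 0.031]
scene pad_white 0.61 [383. 275.] 468 ztop 0.004 mid [ 0.441 -0.291] ext [0.067 0.059]
```

```bash
cd pics; python3 -c "
import cv2
a=cv2.imread('top0.png')[120:290,80:420];b=cv2.imread('scene0.png')[110:330,80:460]
b=cv2.resize(b,(340,197));import numpy as np
cv2.imwrite('c0.png',cv2.resize(np.vstack([a,b]),None,fx=1.6,fy=1.6))"
```

```text
(no output)
```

View pics/c0.png

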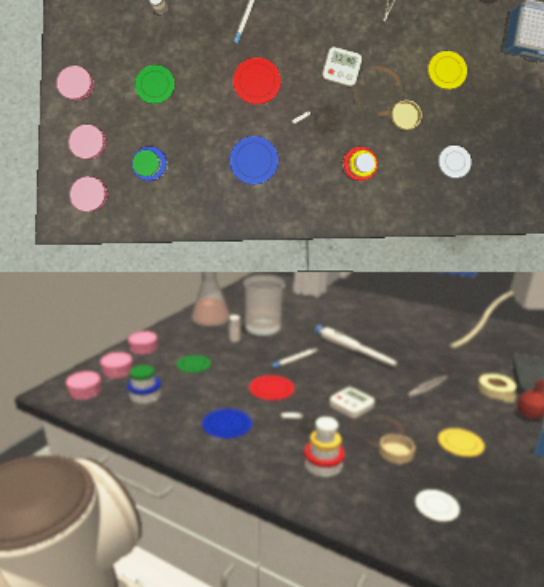

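The top crop shows green on blue at about (148,162) and white on yellow on red at (361,162). The pads are at green (155,84), red (256,80), blue (254,159), yellow (447,70) and white (455,161). Three pink look-alikes sit on the left at (74–88, 83–193). I'll start with the green tin.

>>> drive_tool([
  [100,22,-30,-10,0,0,0],
  [100,22,-30,-10,0,0,0],
  [100,22,-30,-10,0,0,0],
  [100,22,-30,-10,0,0,0],
  [100,22,-30,-10,0,0,0],
])

```text
time_s: 1.52
tcp_pos: [0.3312, 0.4333, 0.1914]
ee_rot: [[0.936, -0.352, 0.0], [-0.352, -0.936, 0.0], [0.0, -0.001, -1.0]]
wrist_force: [0.7, 1.0, -0.8]
gripper_width: 0.999
gripper_force: 0.0
```

>>> drive_tool([
  [100,22,-30,-10,0,0,0],
  [100,22,-30,-10,0,0,0],
  [100,22,-30,-10,0,0,0],
  [100,22,-30,-10,0,0,0],
  [100,22,-30,-5,0,0,0],
])

```text
time_s: 1.93
tcp_pos: [0.4409, 0.2828, 0.1457]
ee_rot: [[0.936, -0.353, -0.001], [-0.353, -0.936, -0.001], [-0.001, 0.001, -1.0]]
wrist_force: [0.6, -0.2, 0.3]
gripper_width: 1.002
gripper_force: 0.0
```

>>> drive_tool([
  [100,0,0,0,0,0,0],
  [100,0,0,0,0,0,0],
  [100,0,0,0,0,0,0],
])

```text
time_s: 2.18
tcp_pos: [0.4409, 0.2849, 0.1468]
ee_rot: [[0.935, -0.354, 0.001], [-0.354, -0.935, 0.001], [0.0, -0.001, -1.0]]
wrist_force: [-0.3, 0.6, 0.2]
gripper_width: 1.0
gripper_force: 0.0
```

```bash
cat >> h.py <<'E'
def find(cam,names,s=None):
    d=capture(cam); W=cloud(d,s); out=[]
    for n in names:
        for m in masks_of(n,d)[:3]:
            P=W[m['region']]; P=P[~np.isnan(P[:,0])]
            if len(P)<5: continue
            zt=np.percentile(P[:,2],95); Q=P[abs(P[:,2]-zt)<.006]
            c,r=cv2.minEnclosingCircle(Q[:,:2].astype(np.float32))
            print(cam,n,round(m['p'],2),np.round(m['xy']),'ztop',round(zt,3),'c',np.round(c,4),'r',round(r,4))
    return d
E
python3 - <<'E'
from h import *
s=sense(); print(s['tcp_pos'],s['joints'],s['time_s'])
d=find('wrist',['tin_green','tin_blue'],s); save(d,'w1')
d=capture('top'); W=cloud(d)  # cup height near stack B
q=(abs(W[...,0]-.53)<.06)&(abs(W[...,1]+.19)<.06); print('cup z',np.nanmax(W[q][:,2]), np.nanmedian(W[q&(W[...,2]>.012)],axis=0))
E
```

```text
[0.4409378  0.28489153 0.14681252] [ 5.05920541e+01  1.76573085e+01 -2.11995992e+01  7.36314626e-03
 -5.10988674e+01  1.86997151e+01] 2.1833
wrist tin_green 0.73 [250. 193.] ztop 0.058 c [0.4443 0.286 ] r 0.0241
wrist tin_blue 0.6 [255. 163.] ztop 0.03 c [0.4456 0.2849] r 0.0315
wrist tin_blue 0.58 [126. 185.] ztop 0.03 c [0.4874 0.4012] r 0.0323
wrist tin_blue 0.57 [185. 283.] ztop 0.03 c [0.3878 0.3911] r 0.0306
cup z 0.025796475740680974 [ 0.5300556  -0.20100935  0.01869304]
```

View pics/w1.png

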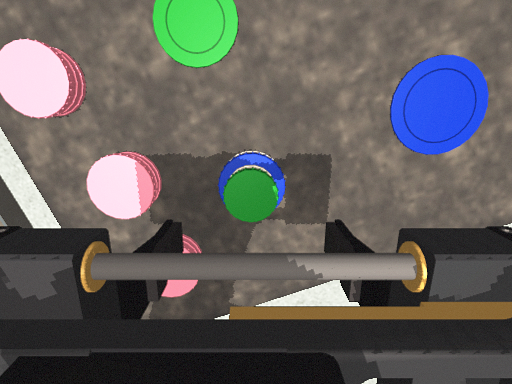

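The wrist view shows the green lid at (250,193) sitting on blue at (255,163), centred between the jaws. The green pad is at (196,22) and the blue pad at (438,104). The measured positions agree with the earlier ones.

>>> drive_tool([
  [100,2,0,-30,0,0,0],
  [100,0,0,-30,0,0,0],
  [100,0,0,-20,0,0,0],
  [100,0,0,-14,0,0,0],
  [100,0,0,0,0,0,0],
])

```text
time_s: 2.8
tcp_pos: [0.4406, 0.284, 0.0497]
ee_rot: [[0.936, -0.352, -0.004], [-0.352, -0.936, -0.005], [-0.003, 0.006, -1.0]]
wrist_force: [-0.6, 0.2, -0.0]
gripper_width: 0.999
gripper_force: 0.0
```

>>> drive_tool([
  [0,0,0,0,0,0,0],
  [0,0,0,0,0,0,0],
  [0,0,0,0,0,0,0],
  [0,0,0,0,0,0,0],
  [0,0,0,0,0,0,0],
])

```text
time_s: 3.22
tcp_pos: [0.4429, 0.2852, 0.0535]
ee_rot: [[0.936, -0.353, 0.001], [-0.353, -0.936, 0.002], [0.001, -0.002, -1.0]]
wrist_force: [-0.4, -0.6, -0.3]
gripper_width: 0.705
gripper_force: 0.0
```

>>> drive_tool([
  [0,0,0,0,0,0,0],
  [0,0,0,0,0,0,0],
  [0,0,0,0,0,0,0],
  [0,0,0,0,0,0,0],
  [0,0,0,0,0,0,0],
])

```text
time_s: 3.63
tcp_pos: [0.443, 0.2851, 0.053]
ee_rot: [[0.936, -0.353, 0.001], [-0.353, -0.936, 0.001], [0.001, -0.001, -1.0]]
wrist_force: [-0.4, 0.4, 3.7]
gripper_width: 0.544
gripper_force: 30.0
```

>>> drive_tool([
  [0,0,0,20,0,0,0],
  [0,0,0,30,0,0,0],
  [0,15,0,10,0,0,0],
  [0,30,-2,0,0,0,0],
  [0,35,-2,0,0,0,0],
])

```text
time_s: 4.05
tcp_pos: [0.5223, 0.2809, 0.1136]
ee_rot: [[0.936, -0.351, 0.0], [-0.351, -0.936, 0.001], [-0.0, -0.001, -1.0]]
wrist_force: [0.0, 1.6, -0.5]
gripper_width: 0.542
gripper_force: 30.0
```

>>> drive_tool([
  [0,35,-2,0,0,0,0],
  [0,25,0,0,0,0,0],
  [0,15,0,0,0,0,0],
  [0,0,0,-15,0,0,0],
  [0,0,0,-25,0,0,0],
])

```text
time_s: 4.47
tcp_pos: [0.6001, 0.2792, 0.0738]
ee_rot: [[0.935, -0.354, 0.004], [-0.354, -0.935, 0.003], [0.003, -0.004, -1.0]]
wrist_force: [-0.2, 0.2, -1.3]
gripper_width: 0.542
gripper_force: 30.0
```

>>> drive_tool([
  [0,0,0,-20,0,0,0],
  [0,0,0,-12,0,0,0],
  [0,0,0,-6,0,0,0],
  [0,0,0,-3,0,0,0],
  [0,0,0,-2,0,0,0],
])

```text
time_s: 4.88
tcp_pos: [0.5979, 0.279, 0.0297]
ee_rot: [[0.936, -0.353, 0.001], [-0.353, -0.936, 0.0], [0.001, -0.0, -1.0]]
wrist_force: [-0.1, 0.2, -0.9]
gripper_width: 0.547
gripper_force: 30.0
```

>>> drive_tool([
  [0,0,0,-1,0,0,0],
  [0,0,0,0,0,0,0],
  [0,0,0,0,0,0,0],
])

```text
time_s: 5.13
tcp_pos: [0.5981, 0.2792, 0.0296]
ee_rot: [[0.936, -0.353, 0.002], [-0.353, -0.936, 0.001], [0.001, -0.002, -1.0]]
wrist_force: [-0.4, 0.6, -1.0]
gripper_width: 0.548
gripper_force: 30.0
```

>>> drive_tool([
  [0,0,0,-1,0,0,0],
  [0,0,0,0,0,0,0],
  [70,0,0,0,0,0,0],
  [100,0,0,0,0,0,0],
  [100,0,0,0,0,0,0],
])

```text
time_s: 5.55
tcp_pos: [0.5978, 0.2789, 0.0279]
ee_rot: [[0.936, -0.353, 0.001], [-0.353, -0.936, 0.0], [0.0, -0.0, -1.0]]
wrist_force: [0.3, 0.5, 0.7]
gripper_width: 0.69
gripper_force: 0.0
```

>>> drive_tool([
  [100,0,0,0,0,0,0],
  [100,0,0,0,0,0,0],
  [100,0,0,0,0,0,0],
  [100,0,0,0,0,0,0],
  [100,0,0,10,0,0,0],
])

```text
time_s: 5.97
tcp_pos: [0.5962, 0.2779, 0.0357]
ee_rot: [[0.935, -0.354, -0.004], [-0.354, -0.935, -0.002], [-0.003, 0.004, -1.0]]
wrist_force: [-0.2, -0.1, -0.8]
gripper_width: 0.979
gripper_force: 0.0
```

>>> drive_tool([
  [100,0,0,30,0,0,0],
  [100,0,0,35,0,0,0],
  [100,0,0,35,0,0,0],
  [100,-30,1,10,0,0,0],
  [100,-35,1,0,0,0,0],
])

```text
time_s: 6.38
tcp_pos: [0.5355, 0.2823, 0.1525]
ee_rot: [[0.935, -0.354, 0.009], [-0.354, -0.935, 0.006], [0.006, -0.009, -1.0]]
wrist_force: [-0.5, 0.7, -0.6]
gripper_width: 0.998
gripper_force: 0.0
```

>>> drive_tool([
  [100,-35,2,0,0,0,0],
  [100,-35,2,0,0,0,0],
  [100,-18,0,0,0,0,0],
  [100,0,0,0,0,0,0],
  [100,0,0,0,0,0,0],
])

```text
time_s: 6.8
tcp_pos: [0.4444, 0.2852, 0.1489]
ee_rot: [[0.936, -0.351, 0.002], [-0.351, -0.936, 0.001], [0.001, -0.002, -1.0]]
wrist_force: [1.4, 0.0, -0.1]
gripper_width: 1.001
gripper_force: 0.0
```

Run:
```python
from h import *
s=sense(); print(s['tcp_pos'])
find('wrist',['tin_green','pad_green','tin_blue','pad_blue'],s)
find('top',['tin_blue','pad_blue','tin_green'])
```

```text
[0.44435373 0.28521982 0.14893071]
wrist tin_green 0.68 [195.  22.] ztop 0.033 c [0.5976 0.2783] r 0.0241
wrist pad_green 0.73 [209.  51.] ztop 0.006 c [0.5975 0.2811] r 0.0386
wrist tin_blue 0.9 [185. 286.] ztop 0.03 c [0.3878 0.3921] r 0.0312
wrist tin_blue 0.88 [254. 188.] ztop 0.03 c [0.4446 0.2848] r 0.0323
wrist tin_blue 0.79 [129. 187.] ztop 0.03 c [0.4879 0.4012] r 0.0325
wrist pad_blue 0.63 [438. 108.] ztop 0.006 c [0.4486 0.0909] r 0.0479
top tin_blue 0.8 [128. 169.] ztop 0.031 c [0.599  0.4258] r 0.0317
top tin_blue 0.46 [140. 243.] ztop 0.033 c [0.3876 0.3895] r 0.0301
top tin_blue 0.45 [171. 221.] ztop 0.031 c [0.4457 0.2904] r 0.0204
top pad_blue 0.59 [240. 217.] ztop 0.006 c [0.4507 0.0928] r 0.0473
top tin_green 0.65 [176. 170.] ztop 0.033 c [0.5973 0.2776] r 0.0241
```

>>> drive_tool([
  [100,0,0,-30,0,0,0],
  [100,0,0,-35,0,0,0],
  [100,0,0,-30,0,0,0],
  [100,0,0,-18,0,0,0],
  [100,0,0,-10,0,0,0],
])

```text
time_s: 7.67
tcp_pos: [0.4436, 0.2834, 0.0218]
ee_rot: [[0.935, -0.354, -0.003], [-0.354, -0.935, -0.004], [-0.002, 0.005, -1.0]]
wrist_force: [-0.1, -0.2, -0.8]
gripper_width: 0.999
gripper_force: 0.0
```

>>> drive_tool([
  [0,0,0,0,0,0,0],
  [0,0,0,0,0,0,0],
  [0,0,0,0,0,0,0],
  [0,0,0,0,0,0,0],
  [0,0,0,0,0,0,0],
])

```text
time_s: 8.08
tcp_pos: [0.4453, 0.2855, 0.026]
ee_rot: [[0.936, -0.353, 0.002], [-0.353, -0.936, 0.002], [0.001, -0.003, -1.0]]
wrist_force: [0.2, -0.2, 2.3]
gripper_width: 0.728
gripper_force: 30.0
```

>>> drive_tool([
  [0,0,0,0,0,0,0],
  [0,0,0,0,0,0,0],
  [0,0,0,0,0,0,0],
  [0,0,0,0,0,0,0],
  [0,0,0,0,0,0,0],
])

```text
time_s: 8.5
tcp_pos: [0.4453, 0.2855, 0.026]
ee_rot: [[0.936, -0.353, 0.002], [-0.353, -0.936, 0.002], [0.001, -0.002, -1.0]]
wrist_force: [-1.2, -0.3, 6.4]
gripper_width: 0.725
gripper_force: 30.0
```

>>> drive_tool([
  [0,0,0,20,0,0,0],
  [0,0,0,20,0,0,0],
  [0,0,-15,10,0,0,0],
  [0,1,-30,0,0,0,0],
  [0,1,-35,0,0,0,0],
])

```text
time_s: 8.92
tcp_pos: [0.4471, 0.2055, 0.0755]
ee_rot: [[0.937, -0.351, 0.002], [-0.351, -0.937, 0.002], [0.001, -0.003, -1.0]]
wrist_force: [-0.2, -1.0, -0.7]
gripper_width: 0.726
gripper_force: 30.0
```

>>> drive_tool([
  [0,1,-35,0,0,0,0],
  [0,1,-35,0,0,0,0],
  [0,1,-28,0,0,0,0],
  [0,0,-15,0,0,0,0],
  [0,0,0,-15,0,0,0],
])

```text
time_s: 9.33
tcp_pos: [0.4502, 0.0896, 0.0614]
ee_rot: [[0.934, -0.356, 0.004], [-0.356, -0.934, 0.002], [0.003, -0.003, -1.0]]
wrist_force: [1.3, -0.4, -0.9]
gripper_width: 0.731
gripper_force: 30.0
```

>>> drive_tool([
  [0,0,0,-18,0,0,0],
  [0,0,0,-8,0,0,0],
  [0,0,0,-3,0,0,0],
  [0,0,0,-2,0,0,0],
  [0,0,0,-1,0,0,0],
])

```text
time_s: 9.75
tcp_pos: [0.4487, 0.0912, 0.0289]
ee_rot: [[0.936, -0.352, -0.002], [-0.352, -0.936, -0.002], [-0.002, 0.003, -1.0]]
wrist_force: [-7.7, -3.8, 22.4]
gripper_width: 0.727
gripper_force: 30.0
```

>>> drive_tool([
  [0,0,0,0,0,0,0],
  [0,0,0,0,0,0,0],
  [85,0,0,0,0,0,0],
  [100,0,0,0,0,0,0],
  [100,0,0,0,0,0,0],
])

```text
time_s: 10.17
tcp_pos: [0.4502, 0.0924, 0.0281]
ee_rot: [[0.936, -0.352, 0.002], [-0.352, -0.936, 0.001], [0.001, -0.001, -1.0]]
wrist_force: [0.7, 0.7, 0.0]
gripper_width: 0.874
gripper_force: 0.0
```

>>> drive_tool([
  [100,0,0,0,0,0,0],
  [100,0,0,0,0,0,0],
  [100,0,0,10,0,0,0],
  [100,0,0,30,0,0,0],
  [100,0,0,35,0,0,0],
])

```text
time_s: 10.58
tcp_pos: [0.4481, 0.091, 0.1016]
ee_rot: [[0.936, -0.353, -0.005], [-0.353, -0.936, -0.003], [-0.004, 0.005, -1.0]]
wrist_force: [1.3, 0.8, -0.1]
gripper_width: 0.998
gripper_force: 0.0
```

>>> drive_tool([
  [100,0,0,40,0,0,0],
  [100,0,-10,37,0,0,0],
  [100,-4,-35,0,0,0,0],
  [100,-4,-35,0,0,0,0],
  [100,-4,-35,0,0,0,0],
])

```text
time_s: 11.0
tcp_pos: [0.4375, -0.024, 0.1804]
ee_rot: [[0.936, -0.351, 0.002], [-0.351, -0.936, 0.001], [0.002, -0.002, -1.0]]
wrist_force: [1.4, -0.9, 0.0]
gripper_width: 1.001
gripper_force: 0.0
```

>>> drive_tool([
  [100,-4,-35,0,0,0,0],
  [100,0,-34,0,0,0,0],
  [100,0,-15,0,0,0,0],
  [100,0,0,0,0,0,0],
  [100,0,0,0,0,0,0],
])

```text
time_s: 11.42
tcp_pos: [0.4334, -0.1078, 0.1793]
ee_rot: [[0.935, -0.355, -0.0], [-0.355, -0.935, 0.0], [-0.0, -0.0, -1.0]]
wrist_force: [-0.2, -0.1, 0.2]
gripper_width: 0.997
gripper_force: 0.0
```

Run:
```python
from h import *
s=sense(); print(s['tcp_pos'])
d=find('wrist',['tin_white','tin_yellow','tin_red','pad_white','pad_yellow','pad_red'],s); save(d,'w2')
find('top',['tin_white','tin_blue','pad_white','pad_yellow','pad_red'])
find('scene',['tin_blue'])
```

```text
[ 0.43344023 -0.10775275  0.17934216]
wrist tin_white 0.89 [252. 194.] ztop 0.086 c [ 0.4354 -0.1069] r 0.0172
wrist tin_yellow 0.71 [252. 169.] ztop 0.058 c [ 0.4364 -0.108 ] r 0.024
wrist tin_red 0.74 [245. 158.] ztop 0.03 c [ 0.4374 -0.107 ] r 0.0317
wrist pad_white 0.64 [413. 111.] ztop 0.006 c [ 0.4385 -0.2925] r 0.0321
wrist pad_red 0.97 [31. 95.] ztop 0.006 c [0.6017 0.0849] r 0.0472
top tin_blue 0.84 [127. 171.] ztop 0.03 c [0.5997 0.4267] r 0.0319
top tin_blue 0.74 [135. 208.] ztop 0.03 c [0.4877 0.401 ] r 0.0319
top pad_white 0.61 [369. 225.] ztop 0.006 c [ 0.429 -0.299] r 0.0247
top pad_yellow 0.67 [364. 164.] ztop 0.006 c [ 0.6183 -0.2889] r 0.0375
top pad_red 0.85 [243. 172.] ztop 0.006 c [0.6031 0.0843] r 0.0454
scene tin_blue 0.86 [164. 177.] ztop 0.028 c [0.4844 0.4004] r 0.0326
scene tin_blue 0.77 [238. 211.] ztop 0.032 c [0.4474 0.0903] r 0.0324
scene tin_blue 0.77 [181. 161.] ztop 0.029 c [0.5994 0.4274] r 0.0349
```

View pics/w2.png

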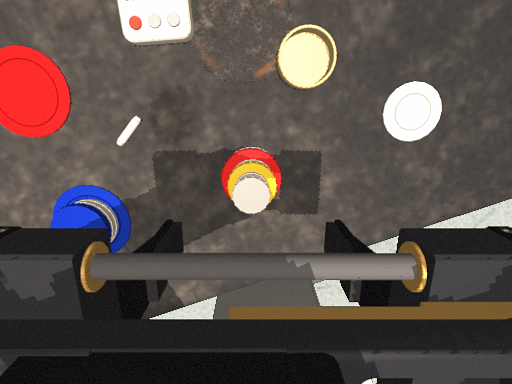

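The wrist view shows the white lid at (252,194), yellow at (252,170) and red at (245,158), all centred between the jaws. The white pad is at (412,111), and the blue tin sits on its pad at (90,215). Next I pick the white tin.

>>> drive_tool([
  [100,1,0,-30,0,0,0],
  [100,0,0,-30,0,0,0],
  [100,0,0,-22,0,0,0],
  [60,0,0,-12,0,0,0],
  [60,0,0,-5,0,0,0],
])

```text
time_s: 12.58
tcp_pos: [0.4332, -0.1074, 0.0786]
ee_rot: [[0.935, -0.353, -0.004], [-0.353, -0.935, -0.0], [-0.004, 0.002, -1.0]]
wrist_force: [-0.4, 0.6, 0.1]
gripper_width: 0.918
gripper_force: 0.0
```

>>> drive_tool([
  [30,0,0,0,0,0,0],
  [0,0,0,0,0,0,0],
  [0,0,0,0,0,0,0],
  [0,0,0,0,0,0,0],
  [0,0,0,0,0,0,0],
])

```text
time_s: 13.0
tcp_pos: [0.4352, -0.1072, 0.0814]
ee_rot: [[0.936, -0.353, 0.002], [-0.353, -0.936, 0.0], [0.002, -0.001, -1.0]]
wrist_force: [0.1, 0.4, -0.2]
gripper_width: 0.557
gripper_force: 0.0
```

>>> drive_tool([
  [0,0,0,0,0,0,0],
  [0,0,0,0,0,0,0],
  [0,0,0,0,0,0,0],
  [0,0,0,0,0,0,0],
  [0,0,0,0,0,0,0],
])

```text
time_s: 13.42
tcp_pos: [0.4348, -0.1072, 0.0809]
ee_rot: [[0.936, -0.353, 0.0], [-0.353, -0.936, -0.0], [0.0, -0.0, -1.0]]
wrist_force: [-0.5, 1.3, 4.4]
gripper_width: 0.384
gripper_force: 30.0
```

>>> drive_tool([
  [0,0,0,0,0,0,0],
  [0,0,0,0,0,0,0],
  [0,0,0,0,0,0,0],
])

```text
time_s: 13.67
tcp_pos: [0.4348, -0.1072, 0.0809]
ee_rot: [[0.936, -0.353, 0.001], [-0.353, -0.936, -0.0], [0.001, -0.0, -1.0]]
wrist_force: [-1.6, 2.1, 5.4]
gripper_width: 0.384
gripper_force: 30.0
```

>>> drive_tool([
  [0,0,0,15,0,0,0],
  [0,0,0,25,0,0,0],
  [0,1,-15,0,0,0,0],
  [0,1,-30,0,0,0,0],
  [0,1,-35,0,0,0,0],
])

```text
time_s: 14.08
tcp_pos: [0.4378, -0.1872, 0.1208]
ee_rot: [[0.937, -0.35, 0.001], [-0.35, -0.937, 0.0], [0.001, -0.001, -1.0]]
wrist_force: [0.8, 0.6, -0.1]
gripper_width: 0.381
gripper_force: 30.0
```

>>> drive_tool([
  [0,1,-35,0,0,0,0],
  [0,1,-35,0,0,0,0],
  [0,0,-25,0,0,0,0],
  [0,0,-10,-15,0,0,0],
  [0,0,0,-30,0,0,0],
])

```text
time_s: 14.5
tcp_pos: [0.4422, -0.2956, 0.0775]
ee_rot: [[0.935, -0.355, 0.008], [-0.355, -0.935, -0.003], [0.009, 0.0, -1.0]]
wrist_force: [0.3, -0.4, -1.1]
gripper_width: 0.381
gripper_force: 30.0
```

>>> drive_tool([
  [0,0,0,-25,0,0,0],
  [0,0,0,-13,0,0,0],
  [0,0,0,-5,0,0,0],
  [0,0,0,-3,0,0,0],
  [0,0,0,-2,0,0,0],
])

```text
time_s: 14.92
tcp_pos: [0.4394, -0.2922, 0.0279]
ee_rot: [[0.936, -0.353, -0.001], [-0.353, -0.936, 0.0], [-0.001, 0.0, -1.0]]
wrist_force: [-4.1, 3.1, 13.6]
gripper_width: 0.382
gripper_force: 30.0
```

>>> drive_tool([
  [0,0,0,0,0,0,0],
  [0,0,0,0,0,0,0],
  [50,0,0,0,0,0,0],
  [70,0,0,0,0,0,0],
  [100,0,0,0,0,0,0],
])

```text
time_s: 15.33
tcp_pos: [0.44, -0.2923, 0.028]
ee_rot: [[0.936, -0.353, 0.001], [-0.353, -0.936, -0.0], [0.001, -0.0, -1.0]]
wrist_force: [0.6, 0.4, -0.8]
gripper_width: 0.528
gripper_force: 0.0
```

>>> drive_tool([
  [100,0,0,0,0,0,0],
  [100,0,0,0,0,0,0],
  [100,0,0,10,0,0,0],
  [100,0,0,35,0,0,0],
  [100,0,0,40,0,0,0],
])

```text
time_s: 15.75
tcp_pos: [0.4378, -0.2917, 0.1119]
ee_rot: [[0.936, -0.353, -0.006], [-0.353, -0.936, 0.002], [-0.007, 0.0, -1.0]]
wrist_force: [1.6, -1.0, -0.6]
gripper_width: 0.903
gripper_force: 0.0
```

>>> drive_tool([
  [100,0,10,39,0,0,0],
  [100,-1,35,0,0,0,0],
  [100,-1,35,0,0,0,0],
  [100,-1,35,0,0,0,0],
  [100,-1,35,0,0,0,0],
])

```text
time_s: 16.17
tcp_pos: [0.4353, -0.141, 0.1527]
ee_rot: [[0.935, -0.354, 0.002], [-0.354, -0.935, 0.0], [0.002, -0.001, -1.0]]
wrist_force: [0.3, 0.1, 0.3]
gripper_width: 0.997
gripper_force: 0.0
```

>>> drive_tool([
  [100,0,25,0,0,0,0],
  [100,0,10,0,0,0,0],
  [100,0,0,0,0,0,0],
  [100,0,0,0,0,0,0],
])

```text
time_s: 16.5
tcp_pos: [0.4358, -0.1072, 0.1521]
ee_rot: [[0.936, -0.352, 0.001], [-0.352, -0.936, -0.0], [0.001, -0.0, -1.0]]
wrist_force: [0.8, -1.4, -0.3]
gripper_width: 0.997
gripper_force: 0.0
```

Run:
```python
from h import *
s=sense(); print(s['tcp_pos'])
find('wrist',['tin_white','pad_white','tin_yellow','tin_red'],s)
find('top',['tin_white','pad_yellow'])
find('scene',['tin_yellow','tin_white','pad_yellow','pad_white'])
```

```text
[ 0.4358414  -0.10720559  0.15207436]
wrist tin_white 0.57 [440. 112.] ztop 0.033 c [ 0.4406 -0.2919] r 0.0169
wrist pad_white 0.8 [413. 118.] ztop 0.006 c [ 0.4383 -0.2923] r 0.032
wrist tin_yellow 0.56 [253. 194.] ztop 0.058 c [ 0.4357 -0.1073] r 0.0241
wrist tin_red 0.72 [249. 163.] ztop 0.03 c [ 0.4377 -0.1075] r 0.0315
wrist tin_red 0.6 [414. 118.] ztop 0.005 c [ 0.4383 -0.2923] r 0.0321
top pad_yellow 0.95 [360. 164.] ztop 0.006 c [ 0.6183 -0.2872] r 0.038
scene tin_yellow 0.75 [306. 229.] ztop 0.057 c [ 0.4351 -0.1069] r 0.0245
scene tin_yellow 0.51 [404. 231.] ztop 0.004 c [ 0.6187 -0.2871] r 0.0411
scene tin_white 0.71 [386. 266.] ztop 0.031 c [ 0.4407 -0.2915] r 0.0176
scene pad_yellow 0.79 [403. 231.] ztop 0.004 c [ 0.6178 -0.2907] r 0.0425
scene pad_white 0.62 [380. 276.] ztop 0.005 c [ 0.4385 -0.2913] r 0.0329
```

>>> drive_tool([
  [100,0,0,-30,0,0,0],
  [100,0,0,-30,0,0,0],
  [100,0,0,-22,0,0,0],
  [80,0,0,-12,0,0,0],
  [80,0,0,-5,0,0,0],
])

```text
time_s: 17.57
tcp_pos: [0.4343, -0.1073, 0.0506]
ee_rot: [[0.936, -0.353, -0.004], [-0.353, -0.936, -0.0], [-0.004, 0.002, -1.0]]
wrist_force: [0.1, -1.6, 0.1]
gripper_width: 0.92
gripper_force: 0.0
```

>>> drive_tool([
  [50,0,0,0,0,0,0],
  [0,0,0,0,0,0,0],
  [0,0,0,0,0,0,0],
  [0,0,0,0,0,0,0],
  [0,0,0,0,0,0,0],
])

```text
time_s: 17.98
tcp_pos: [0.4362, -0.1072, 0.0534]
ee_rot: [[0.936, -0.353, 0.002], [-0.353, -0.936, 0.0], [0.002, -0.001, -1.0]]
wrist_force: [-0.1, 0.2, 0.6]
gripper_width: 0.557
gripper_force: 0.0
```

>>> drive_tool([
  [0,0,0,0,0,0,0],
  [0,0,0,0,0,0,0],
  [0,0,0,0,0,0,0],
  [0,0,0,0,0,0,0],
  [0,0,0,0,0,0,0],
])

```text
time_s: 18.4
tcp_pos: [0.4362, -0.1072, 0.0534]
ee_rot: [[0.936, -0.353, 0.002], [-0.353, -0.936, -0.0], [0.001, -0.001, -1.0]]
wrist_force: [-1.6, 0.5, 6.1]
gripper_width: 0.541
gripper_force: 30.0
```

>>> drive_tool([
  [0,0,0,20,0,0,0],
  [0,0,0,30,0,0,0],
  [0,10,-10,10,0,0,0],
  [0,24,-24,0,0,0,0],
  [0,25,-25,0,0,0,0],
])

```text
time_s: 18.82
tcp_pos: [0.4952, -0.1663, 0.114]
ee_rot: [[0.936, -0.351, 0.003], [-0.351, -0.936, 0.0], [0.002, -0.001, -1.0]]
wrist_force: [1.0, 0.8, -1.0]
gripper_width: 0.544
gripper_force: 30.0
```

>>> drive_tool([
  [0,26,-26,0,0,0,0],
  [0,26,-26,0,0,0,0],
  [0,26,-26,0,0,0,0],
  [0,25,-25,0,0,0,0],
  [0,19,-19,0,0,0,0],
])

```text
time_s: 19.23
tcp_pos: [0.6178, -0.2903, 0.1116]
ee_rot: [[0.935, -0.354, -0.0], [-0.354, -0.935, -0.0], [-0.0, 0.0, -1.0]]
wrist_force: [-0.0, 0.0, -1.2]
gripper_width: 0.547
gripper_force: 30.0
```

>>> drive_tool([
  [0,0,0,-15,0,0,0],
  [0,0,0,-30,0,0,0],
  [0,0,0,-22,0,0,0],
  [0,0,0,-10,0,0,0],
  [0,0,0,-4,0,0,0],
])

```text
time_s: 19.65
tcp_pos: [0.6148, -0.2879, 0.0286]
ee_rot: [[0.935, -0.353, -0.005], [-0.353, -0.935, 0.001], [-0.005, 0.001, -1.0]]
wrist_force: [-0.3, -0.2, 1.5]
gripper_width: 0.545
gripper_force: 30.0
```

>>> drive_tool([
  [0,0,0,-2,0,0,0],
  [0,0,0,-2,0,0,0],
  [0,0,0,0,0,0,0],
  [70,0,0,0,0,0,0],
  [85,0,0,0,0,0,0],
])

```text
time_s: 20.07
tcp_pos: [0.6175, -0.2884, 0.029]
ee_rot: [[0.936, -0.353, 0.003], [-0.353, -0.936, -0.001], [0.003, -0.0, -1.0]]
wrist_force: [-1.7, 0.0, -0.2]
gripper_width: 0.62
gripper_force: 0.0
```

>>> drive_tool([
  [100,0,0,0,0,0,0],
  [100,0,0,0,0,0,0],
  [100,0,0,0,0,0,0],
  [100,0,0,10,0,0,0],
  [100,0,0,35,0,0,0],
])

```text
time_s: 20.48
tcp_pos: [0.6127, -0.287, 0.0674]
ee_rot: [[0.935, -0.354, -0.012], [-0.354, -0.935, 0.004], [-0.013, 0.0, -1.0]]
wrist_force: [0.3, -0.0, -1.6]
gripper_width: 0.965
gripper_force: 0.0
```

>>> drive_tool([
  [100,0,0,40,0,0,0],
  [100,-20,20,35,0,0,0],
  [100,-26,26,0,0,0,0],
  [100,-26,26,0,0,0,0],
  [100,-26,26,0,0,0,0],
])

```text
time_s: 20.9
tcp_pos: [0.5193, -0.1911, 0.1465]
ee_rot: [[0.935, -0.354, 0.003], [-0.354, -0.935, -0.0], [0.003, -0.001, -1.0]]
wrist_force: [0.6, 1.3, 0.3]
gripper_width: 1.001
gripper_force: 0.0
```

>>> drive_tool([
  [100,-26,26,0,0,0,0],
  [100,-26,26,0,0,0,0],
  [100,-20,20,0,0,0,0],
  [100,-9,11,0,0,0,0],
  [100,0,0,0,0,0,0],
])

```text
time_s: 21.32
tcp_pos: [0.437, -0.1074, 0.1461]
ee_rot: [[0.937, -0.351, 0.001], [-0.351, -0.937, 0.0], [0.0, -0.001, -1.0]]
wrist_force: [1.2, -0.7, 0.5]
gripper_width: 1.0
gripper_force: 0.0
```

Run:
```python
from h import *
s=sense(); print(s['tcp_pos'])
find('wrist',['tin_red','tin_yellow','pad_yellow','pad_red'],s)
find('top',['tin_yellow','tin_red'])
find('scene',['tin_yellow','tin_red','pad_yellow','pad_red'])
```

```text
[ 0.4370255  -0.10736676  0.14606347]
wrist tin_red 0.77 [250. 188.] ztop 0.03 c [ 0.4375 -0.1071] r 0.0318
wrist pad_yellow 0.22 [416. 117.] ztop 0.005 c [ 0.439  -0.2912] r 0.031
wrist pad_red 0.68 [22. 99.] ztop 0.006 c [0.6009 0.0806] r 0.0459
wrist pad_red 0.45 [414. 119.] ztop 0.005 c [ 0.4389 -0.291 ] r 0.0312
top tin_yellow 0.57 [363. 161.] ztop 0.034 c [ 0.6168 -0.2864] r 0.0231
scene tin_yellow 0.71 [402. 226.] ztop 0.031 c [ 0.6153 -0.2877] r 0.0233
scene tin_yellow 0.36 [381. 276.] ztop 0.004 c [ 0.4353 -0.2899] r 0.0332
scene tin_red 0.6 [304. 240.] ztop 0.029 c [ 0.4367 -0.108 ] r 0.0327
scene pad_yellow 0.69 [402. 232.] ztop 0.004 c [ 0.618  -0.2852] r 0.0402
scene pad_red 0.86 [268. 190.] ztop 0.004 c [0.6034 0.0851] r 0.0508
```

>>> drive_tool([
  [100,0,0,-30,0,0,0],
  [100,0,0,-35,0,0,0],
  [100,0,0,-30,0,0,0],
  [100,0,0,-18,0,0,0],
  [100,0,0,-10,0,0,0],
])

```text
time_s: 22.38
tcp_pos: [0.4375, -0.1089, 0.0195]
ee_rot: [[0.935, -0.353, -0.005], [-0.353, -0.935, -0.0], [-0.004, 0.002, -1.0]]
wrist_force: [0.4, -0.5, 1.2]
gripper_width: 1.0
gripper_force: 0.4
```

>>> drive_tool([
  [0,0,0,0,0,0,0],
  [0,0,0,0,0,0,0],
  [0,0,0,0,0,0,0],
  [0,0,0,0,0,0,0],
  [0,0,0,0,0,0,0],
])

```text
time_s: 22.8
tcp_pos: [0.4393, -0.1087, 0.0222]
ee_rot: [[0.936, -0.353, 0.001], [-0.353, -0.936, 0.0], [0.001, -0.0, -1.0]]
wrist_force: [0.0, -0.2, -0.4]
gripper_width: 0.731
gripper_force: 30.0
```

>>> drive_tool([
  [0,0,0,0,0,0,0],
  [0,0,0,0,0,0,0],
  [0,0,0,0,0,0,0],
  [0,0,0,0,0,0,0],
  [0,0,0,0,0,0,0],
])

```text
time_s: 23.22
tcp_pos: [0.4393, -0.1087, 0.0222]
ee_rot: [[0.936, -0.353, 0.001], [-0.353, -0.936, 0.0], [0.001, -0.0, -1.0]]
wrist_force: [-0.0, 0.2, 2.8]
gripper_width: 0.729
gripper_force: 30.0
```

>>> drive_tool([
  [0,0,0,20,0,0,0],
  [0,0,0,30,0,0,0],
  [0,10,12,10,0,0,0],
  [0,20,24,0,0,0,0],
  [0,25,29,0,0,0,0],
])

```text
time_s: 23.63
tcp_pos: [0.4933, -0.044, 0.0828]
ee_rot: [[0.935, -0.356, 0.0], [-0.356, -0.935, 0.0], [-0.0, -0.0, -1.0]]
wrist_force: [0.8, 0.3, -0.6]
gripper_width: 0.732
gripper_force: 30.0
```

>>> drive_tool([
  [0,25,29,0,0,0,0],
  [0,25,29,0,0,0,0],
  [0,25,29,0,0,0,0],
  [0,23,27,0,0,0,0],
  [0,12,14,0,0,0,0],
])

```text
time_s: 24.05
tcp_pos: [0.6064, 0.0873, 0.0814]
ee_rot: [[0.936, -0.351, 0.001], [-0.351, -0.936, 0.0], [0.001, -0.001, -1.0]]
wrist_force: [0.7, 0.1, 0.0]
gripper_width: 0.734
gripper_force: 30.0
```

>>> drive_tool([
  [0,0,0,0,0,0,0],
  [0,0,0,-15,0,0,0],
  [0,0,0,-22,0,0,0],
  [0,0,0,-10,0,0,0],
  [0,0,0,-4,0,0,0],
])

```text
time_s: 24.47
tcp_pos: [0.6018, 0.0831, 0.0284]
ee_rot: [[0.935, -0.354, -0.006], [-0.354, -0.935, -0.002], [-0.005, 0.004, -1.0]]
wrist_force: [0.1, 0.1, -1.4]
gripper_width: 0.727
gripper_force: 30.0
```

>>> drive_tool([
  [0,0,0,-2,0,0,0],
  [0,0,0,-2,0,0,0],
  [0,0,0,-1,0,0,0],
  [0,0,0,0,0,0,0],
])

```text
time_s: 24.8
tcp_pos: [0.6044, 0.0843, 0.0266]
ee_rot: [[0.936, -0.353, 0.001], [-0.353, -0.936, 0.0], [0.001, -0.001, -1.0]]
wrist_force: [-0.0, -0.3, -1.4]
gripper_width: 0.73
gripper_force: 30.0
```

>>> drive_tool([
  [0,0,0,-1,0,0,0],
  [0,0,0,-0.5,0,0,0],
  [0,0,0,0,0,0,0],
  [85,0,0,0,0,0,0],
  [100,0,0,0,0,0,0],
])

```text
time_s: 25.22
tcp_pos: [0.6043, 0.0843, 0.0247]
ee_rot: [[0.936, -0.353, 0.001], [-0.353, -0.936, 0.0], [0.001, -0.001, -1.0]]
wrist_force: [0.8, 0.7, 0.1]
gripper_width: 0.81
gripper_force: 0.0
```

>>> drive_tool([
  [100,0,0,0,0,0,0],
  [100,0,0,0,0,0,0],
  [100,0,0,0,0,0,0],
  [100,0,0,0,0,0,0],
  [100,0,0,10,0,0,0],
])

```text
time_s: 25.63
tcp_pos: [0.6026, 0.0838, 0.0328]
ee_rot: [[0.935, -0.354, -0.004], [-0.354, -0.935, -0.001], [-0.004, 0.003, -1.0]]
wrist_force: [-0.0, -0.7, -0.1]
gripper_width: 0.993
gripper_force: 0.0
```

>>> drive_tool([
  [100,0,0,35,0,0,0],
  [100,0,0,40,0,0,0],
  [100,0,0,40,0,0,0],
  [100,-20,0,20,0,0,0],
  [100,-40,0,0,0,0,0],
])

```text
time_s: 26.05
tcp_pos: [0.5501, 0.0858, 0.176]
ee_rot: [[0.936, -0.353, 0.015], [-0.353, -0.936, 0.004], [0.013, -0.009, -1.0]]
wrist_force: [0.7, 1.8, 0.5]
gripper_width: 1.003
gripper_force: 0.0
```

>>> drive_tool([
  [100,-40,0,10,0,0,0],
  [100,-40,0,10,0,0,0],
  [100,-20,0,0,0,0,0],
  [100,0,0,0,0,0,0],
  [100,0,0,0,0,0,0],
])

```text
time_s: 26.47
tcp_pos: [0.4437, 0.0844, 0.1909]
ee_rot: [[0.936, -0.352, 0.003], [-0.352, -0.936, 0.001], [0.002, -0.002, -1.0]]
wrist_force: [0.4, -0.1, 0.3]
gripper_width: 1.0
gripper_force: 0.0
```

Run:
```python
from h import *
s=sense(); print(s['tcp_pos'])
c=['red','blue','yellow','green','white']
d=find('wrist',['tin_red','pad_red','tin_blue','pad_blue'],s)
e=find('top',['tin_'+x for x in c]); f=find('scene',['tin_'+x for x in c])
i=np.vstack([x['frame'] for x in (cv2.resize(d['frame'][:260],(400,203)),)]) if 0 else None
a=cv2.resize(d['frame'],(390,292)); b=cv2.resize(f['frame'],(390,292)); g=cv2.resize(e['frame'][120:290,80:420],(600,300))
g=np.hstack([g,np.zeros((300,180,3),np.uint8)])
cv2.imwrite('pics/fin.png',cv2.cvtColor(np.vstack([np.hstack([a,b]),g]),cv2.COLOR_RGB2BGR))
```

```text
[0.44370358 0.08438771 0.1908823 ]
wrist tin_red 0.77 [196.  30.] ztop 0.033 c [0.6014 0.0849] r 0.0323
wrist pad_red 0.62 [222.  58.] ztop 0.006 c [0.6018 0.0841] r 0.046
wrist tin_blue 0.9 [248. 176.] ztop 0.033 c [0.4482 0.091 ] r 0.0322
wrist tin_blue 0.63 [ 11. 219.] ztop 0.027 c [0.4983 0.3717] r 0.0078
wrist pad_blue 0.69 [243. 148.] ztop 0.006 c [0.4489 0.0917] r 0.0464
top tin_red 0.82 [242. 168.] ztop 0.034 c [0.6017 0.0853] r 0.0317
top tin_blue 0.94 [135. 208.] ztop 0.03 c [0.4873 0.4012] r 0.0321
top tin_blue 0.93 [130. 174.] ztop 0.031 c [0.5995 0.4267] r 0.0317
top tin_blue 0.46 [132. 237.] ztop 0.032 c [0.3979 0.3987] r 0.0302
top tin_yellow 0.47 [361. 160.] ztop 0.033 c [ 0.6176 -0.2878] r 0.0242
top tin_green 0.6 [177. 170.] ztop 0.034 c [0.598  0.2782] r 0.0237
scene tin_red 0.76 [268. 186.] ztop 0.032 c [0.601 0.086] r 0.0328
scene tin_blue 0.91 [139. 189.] ztop 0.028 c [0.39   0.3962] r 0.0328
scene tin_blue 0.84 [161. 174.] ztop 0.029 c [0.4861 0.3995] r 0.0324
scene tin_blue 0.82 [180. 159.] ztop 0.028 c [0.5988 0.4249] r 0.0334
scene tin_yellow 0.61 [402. 222.] ztop 0.031 c [ 0.6167 -0.2879] r 0.0244
scene tin_yellow 0.24 [268. 195.] ztop 0.004 c [0.6017 0.0829] r 0.0468
scene tin_green 0.54 [216. 171.] ztop 0.031 c [0.5966 0.279 ] r 0.0246
scene tin_white 0.57 [384. 266.] ztop 0.031 c [ 0.4403 -0.2936] r 0.0185
```

View pics/fin.png

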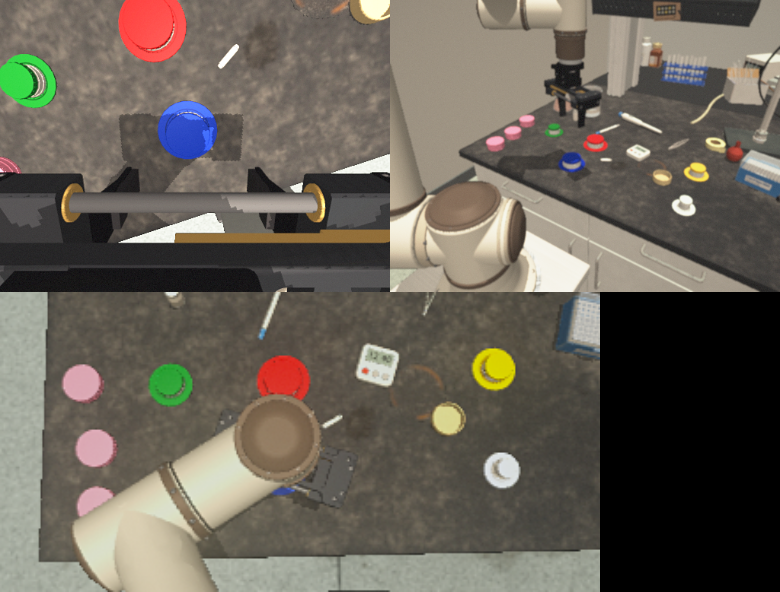

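All five tins stand on the pads of their own colours, each within about 3 mm of centre with lid tops at 31–34 mm. In the mosaic, red is at (152,25) and blue at (187,130) in the wrist view; green (170,384), yellow (494,369) and white (502,470) are in the top view. The robot is touching nothing, so I'm handing in the job.

```bash
python3 -c "
from station import finish_job; print(finish_job())"
```

```text
the job is handed in; nothing more can be done
None
```

All five tins are upright on the pads of their lid colours, each measured within about 3 mm of the pad's centre, and the job was handed in at about 27 s; no verdict came back.

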